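Punch the handle mark on a push-block blank

ROBOT

A 6-joint arm with a two-finger parallel gripper is mounted at the origin on the work surface. World frame = base frame: x ahead of the robot, y to its left, z up, the work surface at z = 0. Lengths are in m, angles in rad, forces in N, time in s.
With the tool pointing down it reaches from about 0.25 to 0.8 m from the base axis. Payload 8.5 kg.
Tool frame: the origin (TCP) lies midway between the tips of the shut fingers; the grasp point (between the pads) lies 19 mm behind it (arm.pinch_z is the distance from the TCP to the grasp point, in m); z points along the fingers, y is the line along which they close (so a half turn about z gives the same grasp; the last joint's range is limited). The gripper opens to 85 mm and grips with 20 to 120 N. Pads are 22 mm wide; open, the fingers measure 114 mm over their backs; the gripper's body (76 mm by 85 mm) begins 54 mm behind the grasp point. The pads swing forward as they close: fully open they stand 13 mm farther back than shut.
Start: joints at [-1.209, 0.238, -0.013, 1.319, 0, 1.571], TCP at [0.186, -0.491, 0.231] pointing down, gripper open.
Joint ranges: [-2.66, 2.66], [-1.03, 1.9], [-1.14, 1.46], [-1.82, 2.27], [-1.45, 1.34], [-3.14, 3.14]. Speed limits (rad/s): [2.22, 2.22, 2.79, 3.14, 3.14, 3.14].

INTERFACE

Orientations are given as a unit quaternion [x, y, z, w].
In Python, from cell import arm gives the robot as it stands.
- The arm moves only by the shell command python3 -m jog 'ROWS' [OPENING] [FORCE]. ROWS is JSON, a list of rows, each an object of numbers: "dx", "dy", "dz": the shift along the world's x, y, z in cm; "rx", "ry", "rz": the turn, a rotation vector about the world's x, y, z in rad. A call has 1 to 12 rows; each row is the pose to reach, as a shift and turn from the pose commanded when the call began; what a row does not reach only later rows make up. A row lasts 1/10 s, in which the tool goes at most 50 mm and 8.59 degrees, less where a joint would pass 70% of its speed; a pose out of reach is approached as far as the arm can. A call with a gripper value outside its range is refused whole. OPENING is the finger opening in cm, from 0 to 8.54, set as the call begins (- or left out, the last holds). The fingers move at their own pace and stop on an object; FORCE is the grip in N (left out, the last holds). Time passes only in rows, so rows that repeat a pose let the fingers close. It gives the time, the measured TCP pose, the force, the opening and the grip force at its end, in the units of the state.
- arm.get_state(): the state, without advancing time (a new reading comes with each control period).
- arm.camera(name): name is "scene" or "side" or "wrist"; returns the picture (420x560x3 uint8, red, green, blue); there is no depth.
- arm.calibration(name): a dict with "K" (3x3 intrinsics, pixels), "k1" (the pictures are not rectified: a ray, as slopes to the right and down, at radius r is drawn at 1 + k1 r^2 times it, then the intrinsics apply), "pose" (4x4, takes a point from camera to world coordinates). Camera axes: x right, y up, looking along -z (the intrinsics and any distortion apply to the point x, -y, -z); pixel columns grow to the right and rows downward; lengths in m; the calibration is good to about 2 mm. A picture is of the moment at which its call begins: read the wrist's pose just before it. calibration takes no time and is no camera call; for the wrist camera it gives the pose at the moment of the call.
- arm.finish_job(): hands the job in; it is judged then, once.
The state is a dict: "time_s": time; "qpos": joint angles; "qd": joint speeds; "tau": joint torques, N m; "eef_pos": TCP position; "orientation": TCP orientation; "force": force on the tool from outside, world axes, zero at the start; "ft_torque": the same for the moment, N m; "grip_width": finger opening in m; "gripper_force": force on a finger pad.
Only numpy, scipy, OpenCV 4.12 (cv2) and the standard library are available. Lean on these libraries where they do the work, as an engineer would, in place of code of your own. Each camera call takes 0.05 s, during which the arm holds its last target. There are 200 camera calls.

TASK

Slide the beech blank along the bench, without lifting it, until its scribed mark lies right under the tip of the stand's spring punch, and let go of it. Then pick up the mallet and use its face to drive the punch down, firmly but not violently, until its tip bites on the mark - nowhere else on the wood. Let the punch spring back, stand the mallet on its face on the bench clear of everything, and leave the blank under the punch and the other things on the bench alone.

Things in the scene. Friction and masses are not known exactly. Their poses are not given: they have to be found in the camera images.
- stand: Punch stand bolted to the bench. Origin: on the bench exactly under the punch tip; +x points to its post. A head on the post reaches over the origin: arm 28 mm wide, 60 to 85 mm above the bench, ending in a 42 mm disc round the plunger. The plunger's flat round cap (32 mm wide, 13 mm thick) tops out 136 mm above the bench; the plunger is 16 mm thick, its lower end at 57 mm.
- post_top (a point): Top centre of the stand's steel post: 30 mm thick, 175 mm tall, 110 mm from the punch axis. Its foot, 64 x 90 x 10 mm, begins 84 mm from the punch axis; the head's clamp on the post is 52 mm across.
- punch (a joint): How far the plunger is pushed down from rest, m: 0 = up, at most 0.036. A spring lifts it back (2.7 N at rest, 8 N fully down). The pointed 10 mm thick punch is clamped in it with a stick-out that differs each time and is not reported (feel for it): the tip rests 36 to 54 mm above the bench, so it meets the top of the 22 mm thick blank after 14 to 32 mm of travel.
- blank: The work: a loose plain flat beech board 200 x 54 x 22 mm, about 0.16 kg. Origin: centre of its underside; x along its length, y across, z up. Top at 22 mm. It can be pinched across its 54 mm width.
- mark (a point): The mark on the blank's top face: a dark scribed cross with a 10 mm circle, 55 mm from the blank's centre towards its +x end (45 mm from that end) and 10 mm off the midline towards +y.
- mallet: Loose mallet, about 0.34 kg, standing on its striking face: upright black rubber cylinder, 46 mm diameter, 72 mm tall, with a level wooden handle (24 mm wide, 22 mm tall, axis 40 mm above the face) reaching towards the mallet's -x, its end 140 mm from the head's axis. Origin: centre of the lower striking face.
- mallet_grip (a point): Good grip point on the handle's axis, 58 mm from the head's axis, 40 mm above the striking face; pinch across the handle from above.
- router_plate: Bystander: flat orange router lift plate 235 x 180 x 10 mm with a 70 mm hole. Origin: centre of underside.
- switch_box: Bystander: black box 75 x 110 x 60 mm with a toggle on top (88 mm tall in all). Origin: centre of underside.
- hex_set: Bystander: hex keys standing in a grey holder 36 x 105 x 40 mm, 120 mm tall in all. Origin: centre of underside.
- push_block: Bystander: finished beech push block, 180 x 70 mm base with a raised bar handle, 74 mm tall. Origin: centre of underside.
There are look-alikes about, which are no part of the job. Leave any blue look-alike of the stand alone.

How it is judged:
On the way, in this order (a step that is already met when the one before it is completed fails the run):
1. the mark lies under the punch tip (tip axis within the scribed circle, 5 mm) and the blank is let go (horizontal distance between mark and stand below 0.005 m and contact force between the fingers and blank below 0.3 N and linear speed of blank below 0.01 m/s), for 0.2 s.
2. the mallet drives the punch down until its tip presses on the mark with more than 5 N (within 5 mm of its centre) (value of joint punch above 0.01 m and contact force between mallet and stand above 5 N and contact force between stand and blank above 5 N and horizontal distance between mark and stand below 0.005 m), for 0.04 s.
At the end, for the whole second after the job is handed in: The blank lies flat on the bench with its mark within 5 mm (horizontally) of the punch axis, the punch has sprung back up (within 2 mm), the mallet stands upright on its striking face on the bench (within 0.1 rad), touching neither stand nor blank, and all is at rest (horizontal distance between mark and stand below 0.005 m and height (world z) of blank below 0.003 m and value of joint punch below 0.002 m and height (world z) of mallet below 0.004 m and angle between mallet's own z axis and vertical below 0.1 rad and contact force between mallet and blank below 0.1 N and contact force between mallet and stand below 0.1 N and linear speed of each of mallet, blank below 0.01 m/s).
It fails at once if the blank is lifted off the bench (more than 12 mm) (height (world z) of blank above 0.012 m).
It fails at once if the punch bites the wood away from the mark (tip pressing over 5 N, more than 6 mm off) (value of joint punch above 0.01 m and contact force between stand and blank above 5 N and horizontal distance between mark and stand above 0.006 m).
It fails at once if the mallet is driven violently (over 45 N on the punch stand) (contact force between mallet and stand above 45 N).
It fails at once if the punch is pushed down by the hand instead of the mallet (value of joint punch above 0.006 m and contact force between the fingers and stand above 1 N).
It fails at once if a bystander is moved more than 20 mm (distance of any of router_plate, switch_box, hex_set, push_block from where it was at the start of the episode above 0.02 m).
It also fails if it takes over 64 s, if anything falls off the work surface, if the arm or the gripper's body presses on something with over 40 N, if the wrist force passes 120 N, or if a joint passes its speed limit or range.

## Working session

There is one attempt and no reset: what is moved stays moved. The work goes in short steps, Python scripts to look and compute and a shell command to move; the robot and the scene stay as the last step left them, time stands still between calls to the robot, and variables do not carry over. Pictures are saved under pics/ and viewed, at most 10 in all, crops included, and the job is handed in when it is done.

```bash
mkdir -p pics; ls; cat > h.py <<'E'
import numpy as np, cv2
from cell import arm
def ray(name,uv,cal=None):
    c=cal or arm.calibration(name);K=np.array(c["K"]);T=np.array(c["pose"])
    d=np.array([(uv[0]-K[0,2])/K[0,0],(uv[1]-K[1,2])/K[1,1]]);s=d.copy()
    for _ in range(20): s=d/(1+c["k1"]*(s@s))
    v=T[:3,:3]@np.array([s[0],-s[1],-1]);return T[:3,3],v/np.linalg.norm(v)
def plane(name,uv,z,cal=None):
    o,v=ray(name,uv,cal);return o+v*(z-o[2])/v[2]
def tri(a,b):
    (o,v),(p,w)=a,b
    A=np.stack([v,-w],1);t=np.linalg.lstsq(A,p-o,rcond=None)[0]
    x,y=o+v*t[0],p+w*t[1];return (x+y)/2,np.linalg.norm(x-y)
def proj(name,P,cal=None):
    c=cal or arm.calibration(name);K=np.array(c["K"]);T=np.array(c["pose"])
    q=T[:3,:3].T@(np.array(P)-T[:3,3]);s=np.array([q[0],-q[1]])/-q[2];s=s*(1+c["k1"]*(s@s))
    return K[0,0]*s[0]+K[0,2],K[1,1]*s[1]+K[1,2]
E
python3 - <<'E'
from h import *
for n in("scene","side","wrist"):
    im=arm.camera(n);cv2.imwrite(f"pics/{n}0.png",im[:,:,::-1]);c=arm.calibration(n);print(n,np.round(c["pose"],3).tolist(),c["k1"],c["K"])
a=[cv2.imread(f"pics/{n}0.png") for n in("scene","side")]
print(arm.get_state())
E
```

```text
pics
scene [[-0.483, -0.687, 0.544, 1.133], [0.876, -0.369, 0.312, 0.344], [-0.014, 0.627, 0.779, 1.068], [0.0, 0.0, 0.0, 1.0]] -0.0019190846818488694 [[400.72379303   0.         277.77928218]
 [  0.         400.72379303 206.69842969]
 [  0.           0.           1.        ]]
side [[1.0, -0.005, -0.016, 0.456], [-0.011, 0.581, -0.814, -1.135], [0.014, 0.814, 0.581, 0.925], [0.0, 0.0, 0.0, 1.0]] 0.022245016735581238 [[381.5012554    0.         285.61824994]
 [  0.         381.5012554  204.96464445]
 [  0.           0.           1.        ]]
wrist [[0.354, 0.901, 0.251, 0.249], [-0.935, 0.342, 0.094, -0.467], [-0.001, -0.268, 0.963, 0.373], [0.0, 0.0, 0.0, 1.0]] -0.044184495960789334 [[294.78504482   0.         278.03873475]
 [  0.         294.78504482 210.65257502]
 [  0.           0.           1.        ]]
{'time_s': 0.15, 'qpos': array([-1.20899275e+00,  2.38684845e-01, -1.40650892e-02,  1.31921992e+00,
       -7.65932326e-06,  1.57082324e+00]), 'qd': array([-0.00015238, -0.0026779 ,  0.00237803, -0.00134123,  0.00076439,
       -0.00012043]), 'tau': array([-6.12938784e-04, -5.39079452e+01,  3.46597588e+01,  1.44330785e-02,
        8.94786581e-05,  3.30132832e-05]), 'eef_pos': array([ 0.18571094, -0.49070392,  0.2308016 ]), 'orientation': array([ 9.83684097e-01,  1.79903456e-01, -1.09343764e-04, -5.76499612e-04]), 'force': array([-0.03717014, -0.63366785, -0.02786744]), 'ft_torque': array([ 0.01012384,  0.02079477, -0.01737106]), 'gripper_force': 0.0, 'grip_width': 0.08550753377284546}
```

View pics/scene0.png

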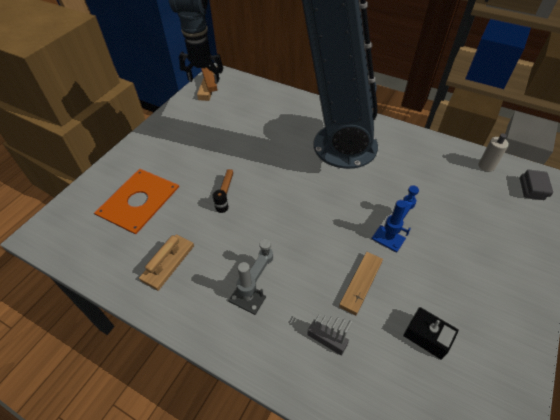

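View pics/side0.png

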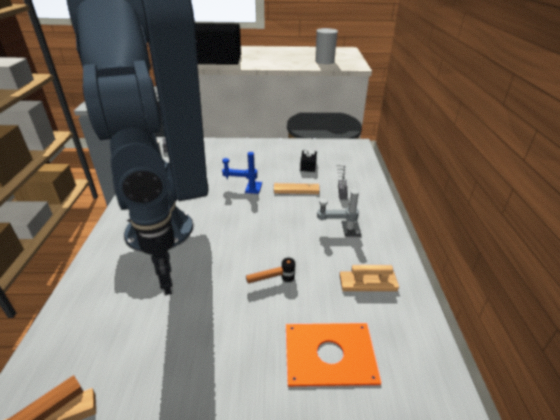

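Scene view: grey stand (250,275) with cap (265,247) and post (242,270). The blank is at (360,282) with its mark near (358,296). The mallet head is at (221,202) with its handle towards (228,172).

Look-alikes: blue stand (400,220), push block (166,260), and a wood and brown object by the gripper (205,85). I'll take one close crop to check the choice.

```bash
python3 - <<'E'
from h import *
s=cv2.imread("pics/scene0.png");d=cv2.imread("pics/side0.png")
def cr(i,x,y,w,h,k): return cv2.resize(i[y:y+h,x:x+w],None,fx=k,fy=k,interpolation=cv2.INTER_CUBIC)
top=np.hstack([cr(s,200,230,100,75,4),cr(s,310,240,100,75,4)])
bot=np.hstack([cr(d,240,160,133,100,3)[:300,:399],np.zeros((300,2,3),np.uint8),cr(s,180,160,133,100,3)[:300,:399]])
cv2.imwrite("pics/c1.png",np.vstack([top,bot]))
E
```

```text
(no output)
```

View pics/c1.png

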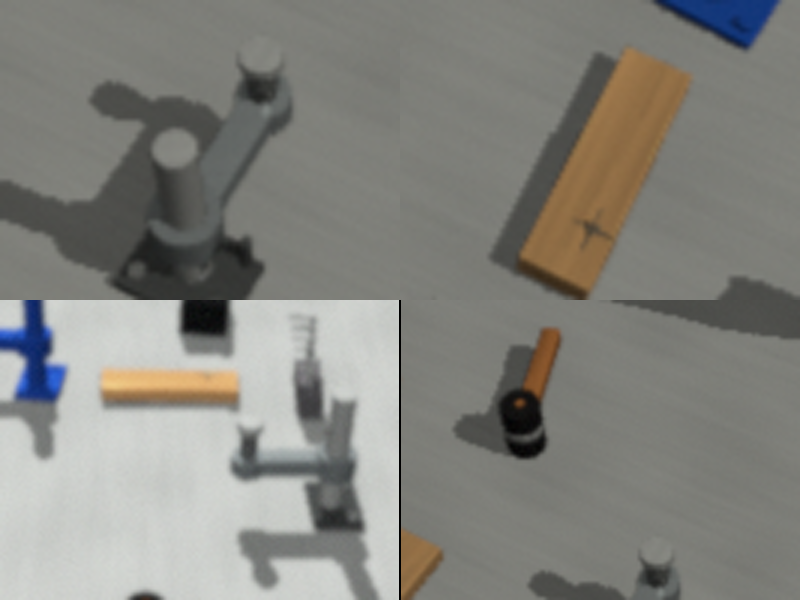

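```bash
python3 - <<'E'
from h import *
P=lambda n,uv,z:np.round(plane(n,uv,z),4)
def T(n,a,b):
    x,e=tri(ray("scene",a),ray("side",b));print(n,np.round(x,4),round(e,4))
T("cap",(265.5,243.2),(323.3,201.5));T("post",(243.7,267),(354.3,189.5));T("mark",(358,297),(310,185.7))
T("mallettop",(219.5,194),(288,261))
for n,uv in dict(mark=(358,297),a=(367,252.5),b=(382.5,259.2),c=(340,305),d=(356.7,312)).items(): print(n,P("scene",uv,.022))
print("cap",P("scene",(265.5,243.2),.136),P("side",(323.3,201.5),.136),"post",P("scene",(243.7,267),.175),P("side",(354.3,189.5),.175))
print("mallet",P("scene",(219.5,194),.072),P("scene",(229.5,170.7),.051),P("side",(288,261),.072))
for n,uv in dict(hex=(328,335),sw=(432,333),push=(166,262),plate=(138,200)).items():print(n,P("scene",uv,.02))
E
```

```text
cap [0.6141 0.0016 0.1323] 0.0046
post [0.7256 0.0071 0.1794] 0.0027
mark [0.5876 0.2818 0.0221] 0.0076
mallettop [ 0.4843 -0.2483  0.0737] 0.0012
mark [0.5835 0.283  0.022 ]
a [0.4323 0.2521 0.022 ]
b [0.4325 0.3016 0.022 ]
c [0.6301 0.2481 0.022 ]
d [0.6273 0.2967 0.022 ]
cap [0.6137 0.0035 0.136 ] [ 0.6152 -0.0057  0.136 ] post [0.7249 0.005  0.175 ] [0.7261 0.015  0.175 ]
mallet [ 0.4825 -0.2492  0.072 ] [ 0.3622 -0.2914  0.051 ] [ 0.4848 -0.2469  0.072 ]
hex [0.7234 0.2539 0.02  ]
sw [0.5863 0.4946 0.02  ]
push [ 0.7516 -0.2706  0.02  ]
plate [ 0.6032 -0.5116  0.02  ]
```

```bash
python3 -m jog '[{"dx":21,"dy":34,"dz":5,"rz":1.4},{"dx":21,"dy":34,"dz":5,"rz":1.4},{"dx":21,"dy":34,"dz":5,"rz":1.4},{"dx":21,"dy":34,"dz":5,"rz":1.4},{"dx":21,"dy":34,"dz":5,"rz":1.4},{"dx":21,"dy":34,"dz":5,"rz":1.4},{"dx":21,"dy":34,"dz":5,"rz":1.4},{"dx":21,"dy":34,"dz":5,"rz":1.4},{"dx":21,"dy":34,"dz":5,"rz":1.4},{"dx":21,"dy":34,"dz":5,"rz":1.4},{"dx":21,"dy":34,"dz":5,"rz":1.4}]'; python3 -c "
from h import *
print(arm.get_state()['qpos'])"
```

```text
[-1.20899275e+00  2.38684845e-01 -1.40650892e-02  1.31921992e+00
 -7.65932326e-06  1.57082324e+00]$[0]: bad value
```

```bash
python3 -m jog '[{"dx":5,"dy":5,"dz":3,"rz":0.15},{"dx":6,"dy":10,"dz":5,"rz":0.3}]'; python3 -m jog --help 2>&1 | head -20
```

```text
invalid input: not JSON, or not a number$[0]: bad value
```

```bash
python3 -m jog '[{"dx":3.0,"dy":4.0,"dz":2.0,"rx":0.0,"ry":0.0,"rz":0.15}]'
```

```text
time_s: 0.25
eef_pos: [0.2119, -0.4552, 0.2474]
orientation: [0.968, 0.252, -0.001, -0.002]
force: [1.7, 0.2, 0.7]
grip_width: 0.0854
gripper_force: 0.0
```

```bash
python3 -m jog '[{"dx":18,"dy":30,"dz":3,"rx":0,"ry":0,"rz":1.3},{"dx":18,"dy":30,"dz":3,"rx":0,"ry":0,"rz":1.3},{"dx":18,"dy":30,"dz":3,"rx":0,"ry":0,"rz":1.3},{"dx":18,"dy":30,"dz":3,"rx":0,"ry":0,"rz":1.3},{"dx":18,"dy":30,"dz":3,"rx":0,"ry":0,"rz":1.3},{"dx":18,"dy":30,"dz":3,"rx":0,"ry":0,"rz":1.3},{"dx":18,"dy":30,"dz":3,"rx":0,"ry":0,"rz":1.3},{"dx":18,"dy":30,"dz":3,"rx":0,"ry":0,"rz":1.3},{"dx":18,"dy":30,"dz":3,"rx":0,"ry":0,"rz":1.3}]'; python3 -c "
from h import *
print(arm.get_state()['qpos'])"
```

```text
time_s: 1.15
eef_pos: [0.3945, -0.1519, 0.2798]
orientation: [0.613, 0.79, -0.0, -0.0]
force: [0.1, -0.9, -0.3]
grip_width: 0.0858
gripper_force: 0.0
[-3.67665252e-01  4.89084088e-02 -1.18633511e-01  1.40344951e+00
 -2.64051854e-05  9.51755297e-01]
```

```bash
python3 -m jog '[{"dx":7,"dy":20,"dz":2,"rx":0,"ry":0,"rz":1.32},{"dx":7,"dy":20,"dz":2,"rx":0,"ry":0,"rz":1.32},{"dx":7,"dy":20,"dz":2,"rx":0,"ry":0,"rz":1.32},{"dx":7,"dy":20,"dz":2,"rx":0,"ry":0,"rz":1.32},{"dx":7,"dy":20,"dz":2,"rx":0,"ry":0,"rz":1.32},{"dx":7,"dy":20,"dz":2,"rx":0,"ry":0,"rz":1.32},{"dx":7,"dy":20,"dz":2,"rx":0,"ry":0,"rz":1.32},{"dx":7,"dy":20,"dz":2,"rx":0,"ry":0,"rz":1.32},{"dx":7,"dy":20,"dz":2,"rx":0,"ry":0,"rz":1.32},{"dx":7,"dy":20,"dz":2,"rx":0,"ry":0,"rz":1.32},{"dx":7,"dy":20,"dz":2,"rx":0,"ry":0,"rz":1.32}]'
python3 - <<'E'
from h import *
import pickle
c=arm.calibration("wrist");im=arm.camera("wrist")
cv2.imwrite("pics/w1.png",im[:,:,::-1]);pickle.dump(c,open("w1.pkl","wb"))
E
python3 -m jog '[{"dx":0,"dy":12,"dz":-2,"rx":0,"ry":0,"rz":0},{"dx":0,"dy":12,"dz":-2,"rx":0,"ry":0,"rz":0},{"dx":0,"dy":12,"dz":-2,"rx":0,"ry":0,"rz":0},{"dx":0,"dy":12,"dz":-2,"rx":0,"ry":0,"rz":0},{"dx":0,"dy":12,"dz":-2,"rx":0,"ry":0,"rz":0}]'
python3 - <<'E'
from h import *
import pickle
c=arm.calibration("wrist");im=arm.camera("wrist")
cv2.imwrite("pics/w2.png",im[:,:,::-1]);pickle.dump(c,open("w2.pkl","wb"))
a,b=cv2.imread("pics/w1.png"),cv2.imread("pics/w2.png")
cv2.imwrite("pics/w12.png",cv2.resize(np.vstack([a[:,:],b[:,:]]),(800,1200))[:,:])
E
```

```text
time_s: 2.25
eef_pos: [0.4636, 0.0461, 0.2997]
orientation: [0.007, 1.0, -0.0, -0.0]
force: [0.4, -0.4, 0.2]
grip_width: 0.0852
gripper_force: 0.0
time_s: 2.8
eef_pos: [0.4635, 0.1664, 0.2797]
orientation: [0.005, 1.0, -0.0, -0.0]
force: [0.2, -0.1, -0.5]
grip_width: 0.0853
gripper_force: 0.0
```

View pics/w1.png

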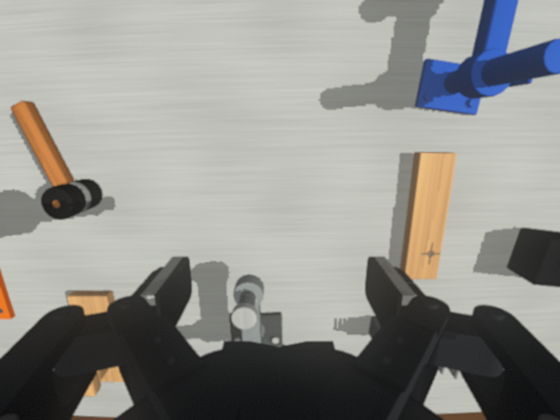

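View pics/w2.png

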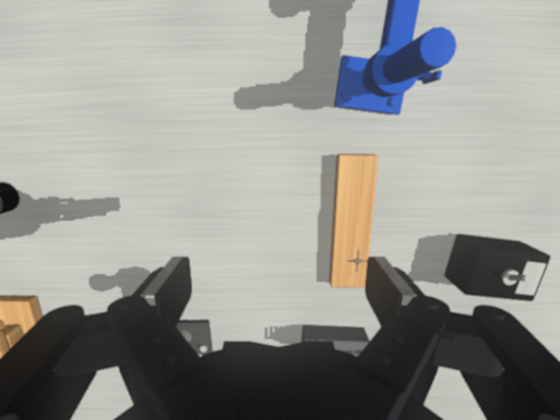

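Wrist views: w1 shows the mark at (431,254), the grey cap near (248,287), the post top near (245,316), the mallet head at (65,200) and its handle end at (23,106). w2 shows the mark at (357,261), the blank top from (338,154)–(376,154) down to (331,287)–(368,288), and the blue foot at (370,85).

```bash
python3 - <<'E'
from h import *
import pickle
C={n:pickle.load(open(n+".pkl","rb")) for n in("w1","w2")};I={n:cv2.imread(f"pics/{n}.png") for n in C}
M={}
for n,(u,v) in dict(w1=(431,254),w2=(357,261)).items():
    g=cv2.cvtColor(I[n],cv2.COLOR_BGR2GRAY)[v-12:v+13,u-9:u+10].astype(float)
    w=np.clip(np.median(g)-20-g,0,None);yy,xx=np.mgrid[v-12:v+13,u-9:u+10]
    M[n]=((w*xx).sum()/w.sum(),(w*yy).sum()/w.sum())
    hsv=cv2.cvtColor(I[n],cv2.COLOR_BGR2HSV)
    m=cv2.inRange(hsv,(8,60,60),(25,255,255));m[:140]=0
    cs=[c for c in cv2.findContours(m,0,1)[0] if cv2.contourArea(c)>2000 and cv2.pointPolygonTest(c,(u,v-40),False)>0]
    q=cv2.approxPolyDP(cs[0],5,True)[:,0] 
    print(n,M[n],"top-plane mark",plane("",M[n],.022,C[n]).round(4))
    for p in q: print("  ",p,plane("",p,.022,C[n]).round(4))
print("tri",tri(ray("",M["w1"],C["w1"]),ray("",M["w2"],C["w2"])))
for uv in [(248,287)]: print("cap",plane("",uv,.136,C["w1"]).round(4))
print("post",plane("",(245,316),.175,C["w1"]).round(4))
print("expected cap px",proj("",(.614,.003,.136),C["w1"]),"post",proj("",(.725,.006,.175),C["w1"]))
for uv,z in [((435,45),.175),((345,60),.01),((400,110),.01),((336,107),.01)]: print("blue",plane("",uv,z,C["w2"]).round(4))
g=I["w1"][255:345,210:310];cv2.imwrite("pics/c2.png",np.hstack([cv2.resize(g,(500,450),interpolation=cv2.INTER_CUBIC)]))
E
```

```text
w1 (np.float64(430.3485554520037), np.float64(253.45666356011185)) top-plane mark [0.5845 0.2825 0.022 ]
   [455 153] [0.43   0.2991 0.022 ]
   [414 155] [0.4326 0.2397 0.022 ]
   [400 267] [0.6067 0.2366 0.022 ]
   [410 279] [0.6282 0.2551 0.022 ]
   [436 277] [0.6256 0.2973 0.022 ]
w2 (np.float64(357.7527173913044), np.float64(262.06997282608694)) top-plane mark [0.5867 0.2836 0.022 ]
   [339 154] [0.4283 0.2484 0.022 ]
   [330 282] [0.6192 0.2436 0.022 ]
   [366 286] [0.6269 0.299  0.022 ]
   [368 260] [0.5836 0.2987 0.022 ]
   [374 261] [0.5854 0.3078 0.022 ]
   [368 250] [0.5676 0.2975 0.022 ]
   [377 156] [0.4313 0.2999 0.022 ]
tri (array([0.58653123, 0.28395859, 0.01998093]), np.float64(0.0021413101755293866))
cap [0.5723 0.0099 0.136 ]
post [0.584  0.0101 0.175 ]
expected cap px (np.float64(243.7447194698501), np.float64(317.7747843260138)) post (np.float64(247.22570428275583), np.float64(416.3012028676528))
blue [0.3328 0.2886 0.175 ]
blue [0.3095 0.2539 0.01  ]
blue [0.3713 0.3307 0.01  ]
blue [0.3674 0.2443 0.01  ]
```

View pics/c2.png

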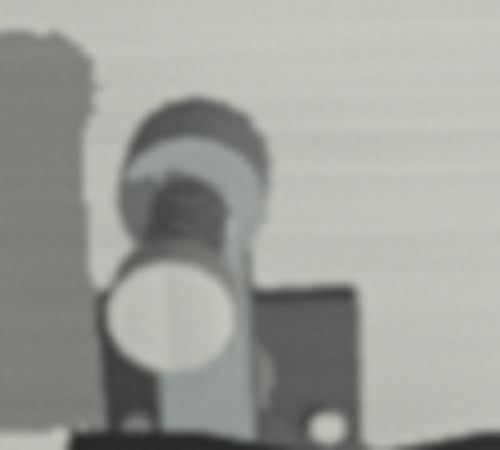

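```bash
python3 -m jog '[{"dx":2.3,"dy":10.8,"dz":-4,"rx":0,"ry":0,"rz":-0.01},{"dx":2.3,"dy":10.8,"dz":-8,"rx":0,"ry":0,"rz":-0.01},{"dx":2.3,"dy":10.8,"dz":-12,"rx":0,"ry":0,"rz":-0.01},{"dx":2.3,"dy":10.8,"dz":-16,"rx":0,"ry":0,"rz":-0.01},{"dx":2.3,"dy":10.8,"dz":-20,"rx":0,"ry":0,"rz":-0.01},{"dx":2.3,"dy":10.8,"dz":-23,"rx":0,"ry":0,"rz":-0.01},{"dx":2.3,"dy":10.8,"dz":-25,"rx":0,"ry":0,"rz":-0.01},{"dx":2.3,"dy":10.8,"dz":-26.6,"rx":0,"ry":0,"rz":-0.01},{"dx":2.3,"dy":10.8,"dz":-27.6,"rx":0,"ry":0,"rz":-0.01},{"dx":2.3,"dy":10.8,"dz":-27.6,"rx":0,"ry":0,"rz":-0.01}]'
python3 -m jog '[{"dx":0,"dy":0,"dz":0,"rx":0,"ry":0,"rz":0},{"dx":0,"dy":0,"dz":0,"rx":0,"ry":0,"rz":0},{"dx":0,"dy":0,"dz":0,"rx":0,"ry":0,"rz":0},{"dx":0,"dy":0,"dz":0,"rx":0,"ry":0,"rz":0},{"dx":0,"dy":0,"dz":0,"rx":0,"ry":0,"rz":0},{"dx":0,"dy":0,"dz":0,"rx":0,"ry":0,"rz":0}]' 4.5 30
```

```text
time_s: 3.85
eef_pos: [0.4865, 0.273, 0.0031]
orientation: [0.011, 1.0, -0.001, -0.001]
force: [0.6, 0.7, -0.3]
grip_width: 0.085
gripper_force: 0.0
time_s: 4.45
eef_pos: [0.4874, 0.2744, 0.005]
orientation: [0.01, 1.0, 0.0, 0.001]
force: [-0.6, -1.8, 5.6]
grip_width: 0.0532
gripper_force: 31.9
```

```bash
python3 -m jog '[{"dx":0,"dy":-1,"dz":0.1,"rx":0,"ry":0,"rz":0},{"dx":0.3,"dy":-3,"dz":0.1,"rx":0,"ry":0,"rz":0},{"dx":0.8,"dy":-5,"dz":0.1,"rx":0,"ry":0,"rz":0},{"dx":1.2,"dy":-7,"dz":0.1,"rx":0,"ry":0,"rz":0},{"dx":1.6,"dy":-9,"dz":0.1,"rx":0,"ry":0,"rz":0},{"dx":2,"dy":-11,"dz":0.1,"rx":0,"ry":0,"rz":0},{"dx":2.2,"dy":-13,"dz":0.1,"rx":0,"ry":0,"rz":0},{"dx":2.2,"dy":-15,"dz":0.1,"rx":0,"ry":0,"rz":0},{"dx":2.2,"dy":-16,"dz":0.1,"rx":0,"ry":0,"rz":0},{"dx":2.2,"dy":-16,"dz":0.1,"rx":0,"ry":0,"rz":0},{"dx":2.2,"dy":-16,"dz":0.1,"rx":0,"ry":0,"rz":0}]'
python3 - <<'E'
from h import *
print(arm.get_state()["eef_pos"].round(4))
for n in("scene","side"): cv2.imwrite(f"pics/{n}1.png",arm.camera(n)[:,:,::-1])
a=proj("scene",(.608,.123,.022));b=proj("side",(.608,.123,.022));print(a,b)
s=cv2.imread("pics/scene1.png");d=cv2.imread("pics/side1.png")
cr=lambda i,x,y:cv2.resize(i[y:y+75,x:x+100],(800,600),interpolation=cv2.INTER_CUBIC)
x,y=int(a[0])-70,int(a[1])-37;print(x,y)
cv2.imwrite("pics/c3.png",cr(s,x,y))
E
```

```text
time_s: 5.55
eef_pos: [0.5088, 0.114, 0.0051]
orientation: [0.01, 1.0, -0.0, 0.0]
force: [-1.2, -1.6, 3.2]
grip_width: 0.0534
gripper_force: 32.4
[0.5088 0.114  0.0051]
(np.float64(303.42144167979785), np.float64(279.71502572679833)) (np.float64(316.6686453505006), np.float64(206.3173899969162))
233 242
```

View pics/c3.png

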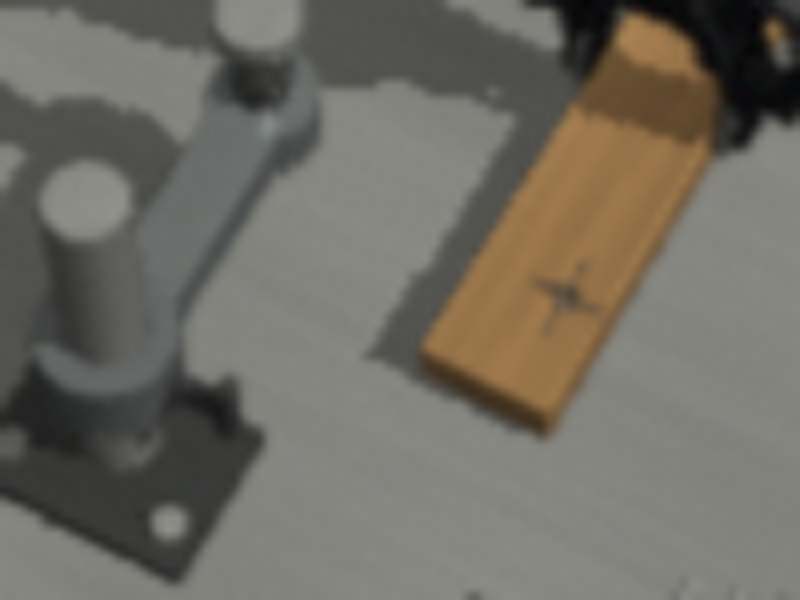

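```bash
python3 - <<'E'
from h import *
def blob(f,u,v,t):
    g=cv2.cvtColor(cv2.imread(f),cv2.COLOR_BGR2GRAY);c=g[int(v)-14:int(v)+15,int(u)-14:int(u)+15]
    big=cv2.resize(c,None,fx=8,fy=8,interpolation=cv2.INTER_CUBIC)
    s=int(big[116-8:124,108:124].mean())
    m=(abs(big.astype(int)-s)<t).astype(np.uint8)
    n,l,st,ce=cv2.connectedComponentsWithStats(m);k=l[116,116]
    p=(ce[k]+.5)/8-.5+[int(u)-14,int(v)-14];return p.round(2),(st[k][2:4]/8).round(1),s
for f,z,pts in(("scene",.136,(265,243)),("side",.136,(323,201)),("scene",.175,(243.5,267)),("side",.175,(354,189))):
  for t in(12,18):
    p,sz,s=blob(f"pics/{f}1.png",*pts,t);print(f,z,p,sz,s,plane(f,p,z).round(4))
g=cv2.cvtColor(cv2.imread("pics/scene1.png"),cv2.COLOR_BGR2GRAY)[274:284,299:309].astype(float)
w=np.clip(np.median(g)-15-g,0,None);yy,xx=np.mgrid[274:284,299:309];p=((w*xx).sum()/w.sum(),(w*yy).sum()/w.sum())
print("mark",p,plane("scene",p,.022).round(4))
g=cv2.cvtColor(cv2.imread("pics/side1.png"),cv2.COLOR_BGR2GRAY);print(g[198:216,308:326])
E
```

```text
scene 0.136 [264.92 243.17] [9.8 8.4] 138 [0.6144 0.002  0.136 ]
scene 0.136 [264.93 243.17] [10.   8.8] 138 [0.6144 0.0021 0.136 ]
side 0.136 [323.62 196.07] [29.  22.6] 202 [0.6195 0.0293 0.136 ]
side 0.136 [323.17 196.83] [29.  23.9] 202 [0.6174 0.0243 0.136 ]
scene 0.175 [243.34 266.66] [10.2  8.8] 140 [0.7245 0.0037 0.175 ]
scene 0.175 [243.33 266.64] [10.6  9.1] 140 [0.7245 0.0036 0.175 ]
side 0.175 [359.42 186.38] [23.4 29. ] 205 [0.7482 0.036  0.175 ]
side 0.175 [359.16 186.47] [23.5 29. ] 205 [0.7471 0.0353 0.175 ]
mark (np.float64(303.34375), np.float64(278.4826388888889)) [0.6045 0.121  0.022 ]
[[206 204 200 203 202 205 204 203 201 200 200 203 203 204 205 204 206 203]
 [203 203 202 200 203 204 204 205 203 203 197 200 206 208 211 209 207 204]
 [206 202 202 202 202 202 204 204 203 200 196 196 200 209 211 209 209 207]
 [204 205 203 200 202 202 205 203 204 202 191 176 184 200 205 204 203 200]
 [205 202 200 202 203 201 204 206 204 200 186 162 152 171 180 184 184 176]
 [202 200 200 199 200 201 200 201 199 196 186 154 137 136 144 150 147 140]
 [196 194 194 192 194 196 197 190 184
[... 163 characters left out ...]
121  85  78  81  77 107]
 [189 188 188 187 183 182 178 171 163 172 175 161 114  76  64  70  71 109]
 [188 188 188 190 187 188 183 179 175 178 180 161 114  74  69  69  72 113]
 [191 190 189 190 189 189 187 186 180 183 176 158 111  80  71  68  75 114]
 [188 188 187 188 187 187 188 186 181 181 171 147 104  75  69  64  77 114]
 [172 173 170 172 172 173 172 173 172 169 164 143 107  77  65  68  83 115]
 [145 144 149 146 146 148 148 146 145 148 156 148 117  84  73  74  87 114]
 [123 122 121 124 124 127 124 122 118 118 136 145 128 102  84  86  91 110]
 [118 115 113 118 116 114 116 110 104  98 110 122 121 105  93  90  92  96]
 [116 118 116 116 115 114 117 113 101  90  88  98 102  95  92  89  87  85]]
```

```bash
python3 -m jog '[{"dx":0.2,"dy":-1,"dz":0,"rx":0,"ry":0,"rz":0},{"dx":0.4,"dy":-3,"dz":0,"rx":0,"ry":0,"rz":0},{"dx":0.6,"dy":-5,"dz":0,"rx":0,"ry":0,"rz":0},{"dx":0.8,"dy":-7,"dz":0,"rx":0,"ry":0,"rz":0},{"dx":0.9,"dy":-9,"dz":0,"rx":0,"ry":0,"rz":0},{"dx":0.9,"dy":-10.5,"dz":0,"rx":0,"ry":0,"rz":0},{"dx":0.9,"dy":-11.5,"dz":0,"rx":0,"ry":0,"rz":0},{"dx":0.9,"dy":-11.9,"dz":0,"rx":0,"ry":0,"rz":0},{"dx":0.9,"dy":-11.9,"dz":0,"rx":0,"ry":0,"rz":0},{"dx":0.9,"dy":-11.9,"dz":0,"rx":0,"ry":0,"rz":0}]'
python3 - <<'E'
from h import *
print(arm.get_state()["eef_pos"].round(4))
for n in("scene","side"): cv2.imwrite(f"pics/{n}2.png",arm.camera(n)[:,:,::-1])
s=cv2.imread("pics/scene2.png");d=cv2.imread("pics/side2.png")
cr=lambda i,x,y:cv2.resize(i[y:y+75,x:x+50],(400,600),interpolation=cv2.INTER_CUBIC)
cv2.imwrite("pics/c4.png",np.hstack([cr(s,240,230),cr(d,298,185)]))
print(proj("scene",(.6144,.0025,.022)),proj("side",(.6144,.0025,.022)))
E
```

```text
time_s: 6.65
eef_pos: [0.5179, -0.0056, 0.0051]
orientation: [0.01, 1.0, -0.001, 0.0]
force: [0.0, -2.6, 5.9]
grip_width: 0.0534
gripper_force: 32.8
[ 0.5179 -0.0056  0.0051]
(np.float64(266.52984612767517), np.float64(264.31893829255955)) (np.float64(320.77938293519685), np.float64(224.7928214539379))
```

View pics/c4.png

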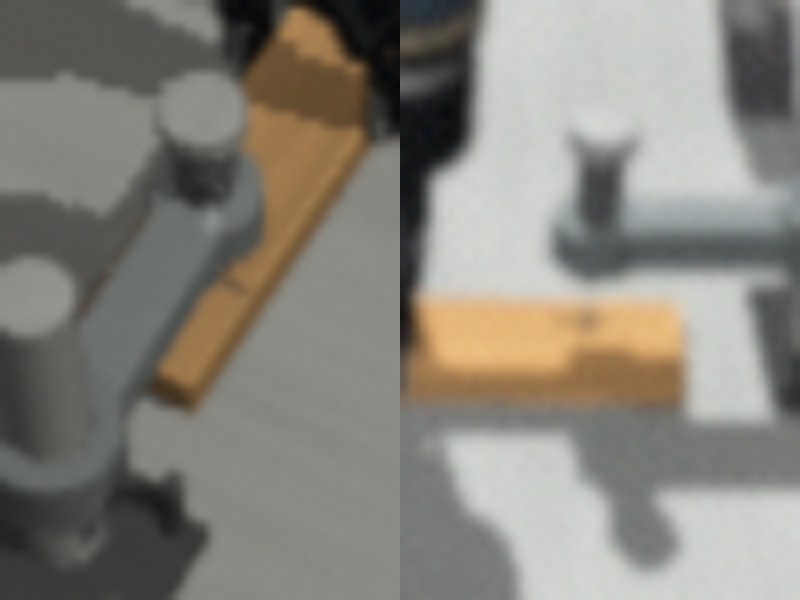

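```bash
python3 - <<'E'
from h import *
X,Y=.6144,.0025
print("disc bottom obs row 219.1:",proj("side",(X,Y-.021,.06)),"disc left obs col 316.7:",proj("side",(X-.021,Y,.072)))
print("plunger col obs 322.7 row~207:",proj("side",(X,Y,.105)))
print("cap lower near edge obs row ~203.5:",proj("side",(X,Y-.016,.123)),"cap top",proj("side",(X,Y,.136)))
print("scene disc right edge obs (272.5,~255):",[np.round(proj("scene",(X+.021*np.cos(a),Y+.021*np.sin(a),.072)),1) for a in(0.5,1,1.57,2)])
print("scene plunger obs(265.0,250)",proj("scene",(X,Y,.105)))
E
```

```text
disc bottom obs row 219.1: (np.float64(321.9520826824859), np.float64(220.2826903955079)) disc left obs col 316.7: (np.float64(316.0563586519935), np.float64(214.2613717265687))
plunger col obs 322.7 row~207: (np.float64(322.291011540771), np.float64(207.11706258952816))
cap lower near edge obs row ~203.5: (np.float64(323.02874666480255), np.float64(205.67179128115154)) cap top (np.float64(322.8834775770203), np.float64(200.200523882521))
scene disc right edge obs (272.5,~255): [array([265.8, 261.7]), array([269.3, 260.9]), array([272.2, 258.4]), array([273.1, 255.9])]
scene plunger obs(265.0,250) (np.float64(265.4863651778154), np.float64(249.29193841433545))
```

```bash
python3 -m jog '[{"dx":0.05,"dy":0.1,"dz":0,"rx":0,"ry":0,"rz":0},{"dx":0.05,"dy":0.1,"dz":0,"rx":0,"ry":0,"rz":0},{"dx":0.05,"dy":0.1,"dz":0,"rx":0,"ry":0,"rz":0}]'
python3 -m jog '[{"dx":0,"dy":0,"dz":0,"rx":0,"ry":0,"rz":0},{"dx":0,"dy":0,"dz":0,"rx":0,"ry":0,"rz":0},{"dx":0,"dy":0,"dz":0,"rx":0,"ry":0,"rz":0},{"dx":0,"dy":0,"dz":0,"rx":0,"ry":0,"rz":0},{"dx":0,"dy":0,"dz":0,"rx":0,"ry":0,"rz":0},{"dx":0,"dy":0,"dz":0,"rx":0,"ry":0,"rz":0}]' 8.5
python3 -m jog '[{"dx":0,"dy":0,"dz":2,"rx":0,"ry":0,"rz":0},{"dx":0,"dy":0,"dz":5,"rx":0,"ry":0,"rz":0},{"dx":-1,"dy":0,"dz":10,"rx":0,"ry":0,"rz":0},{"dx":-3,"dy":-1,"dz":15,"rx":0,"ry":0,"rz":0},{"dx":-5,"dy":-4,"dz":20,"rx":0,"ry":0,"rz":0},{"dx":-7,"dy":-8,"dz":22,"rx":0,"ry":0,"rz":-0.1},{"dx":-8,"dy":-12,"dz":22,"rx":0,"ry":0,"rz":0},{"dx":-8,"dy":-12,"dz":22,"rx":0,"ry":0,"rz":0},{"dx":-8,"dy":-12,"dz":22,"rx":0,"ry":0,"rz":0}]'
python3 - <<'E'
from h import *
import pickle
c=arm.calibration("wrist");im=arm.camera("wrist");print(arm.get_state()["eef_pos"],arm.get_state()["qpos"])
cv2.imwrite("pics/w3.png",im[:,:,::-1]);pickle.dump(c,open("w3.pkl","wb"))
cv2.imwrite("pics/scene3.png",arm.camera("scene")[:,:,::-1]);cv2.imwrite("pics/side3.png",arm.camera("side")[:,:,::-1])
w=cv2.imread("pics/w3.png");d=cv2.imread("pics/side3.png")[185:260,298:348]
cv2.imwrite("pics/c5.png",np.hstack([w,cv2.resize(d,(240,420),interpolation=cv2.INTER_CUBIC)]))
E
```

```text
time_s: 7.05
eef_pos: [0.5181, -0.0049, 0.0051]
orientation: [0.01, 1.0, -0.001, 0.0]
force: [-1.5, -5.4, 7.3]
grip_width: 0.0532
gripper_force: 32.9
time_s: 7.65
eef_pos: [0.5181, -0.0038, 0.0048]
orientation: [0.01, 1.0, -0.0, -0.0]
force: [-0.1, 0.5, -0.2]
grip_width: 0.0851
gripper_force: 0.0
time_s: 8.55
eef_pos: [0.4378, -0.1249, 0.2252]
orientation: [0.012, 1.0, -0.0, 0.0]
force: [0.3, 0.4, 0.2]
grip_width: 0.0852
gripper_force: 0.0
[ 0.43803541 -0.12391251  0.22468483] [-2.75880899e-01  1.21401060e-01 -1.78082217e-01  1.27139235e+00
  2.98753940e-04 -2.53623994e-01]
```

View pics/c5.png

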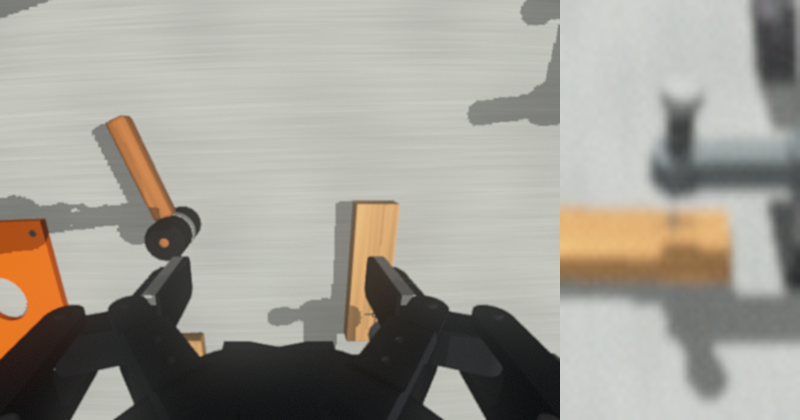

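View: the mallet's top dot is at (165,242), its handle runs from (120,118) to (167,217), the blank lies under the punch, and the mark is seen near (372,315).

```bash
python3 - <<'E'
from h import *
import pickle
C={n:pickle.load(open(n+".pkl","rb")) for n in("w1","w3")};I={n:cv2.imread(f"pics/{n}.png") for n in C}
D={};H={}
for n,(x0,y0,x1,y1) in dict(w1=(0,90,110,225),w3=(90,100,210,262)).items():
    hsv=cv2.cvtColor(I[n],cv2.COLOR_BGR2HSV);m=np.zeros(hsv.shape[:2],np.uint8);m[y0:y1,x0:x1]=cv2.inRange(hsv,(3,90,50),(22,255,255))[y0:y1,x0:x1]
    for c in cv2.findContours(m,0,1)[0]:
        a=cv2.contourArea(c)
        if a<20: continue
        if a<200: M=cv2.moments(c);D[n]=(M["m10"]/M["m00"],M["m01"]/M["m00"]);print(n,"dot",D[n],a,plane("",D[n],.072,C[n]).round(4))
        else:
            r=cv2.minAreaRect(c);b=cv2.boxPoints(r);print(n,"handle",r)
            b=b[np.argsort(b[:,1])];H[n]=b;print("  end",plane("",b[:2].mean(0),.045,C[n]).round(4),"near",plane("",b[2:].mean(0),.045,C[n]).round(4))
print("dot tri",tri(ray("",D["w1"],C["w1"]),ray("",D["w3"],C["w3"])))
print("handle tri end",tri(ray("",H["w1"][:2].mean(0),C["w1"]),ray("",H["w3"][:2].mean(0),C["w3"])))
g=cv2.cvtColor(I["w3"],cv2.COLOR_BGR2GRAY);print(g[306:328,358:380]);print(proj("",(.6144,.0025,.022),C["w3"]),plane("",(372,315),.022,C["w3"]))
E
```

```text
w1 dot (55.9, 203.5818181818182) 55.0 [ 0.4847 -0.2491  0.072 ]
w1 handle ((41.63612365722656, 143.71441650390625), (94.9105224609375, 22.398883819580078), 62.35402297973633)
  end [ 0.3521 -0.2934  0.045 ] near [ 0.4657 -0.2538  0.045 ]
w3 dot (163.65540540540542, 242.40540540540542) 74.0 [ 0.4848 -0.2494  0.072 ]
w3 handle ((141.40000915527344, 167.8000030517578), (112.69782257080078, 25.043960571289062), 63.43495178222656)
  end [ 0.3529 -0.2945  0.045 ] near [ 0.4656 -0.2536  0.045 ]
dot tri (array([ 0.48486221, -0.24953032,  0.07156221]), np.float64(0.00012623919428306416))
handle tri end (array([ 0.3522814 , -0.29598724,  0.0420661 ]), np.float64(0.0010049872160286485))
[[174 178 180 180 177 172 168 169 171 170 162 142 107  69  48  45  42  44
   44  43  43  42]
 [166 177 179 180 176 171 168 170 170 168 164 151 126  90  57  45  43  42
   44  44  43  44]
 [153 174 180 181 177 170 168 170 170 168 164 159 144 113  72  46  41  43
   44  44  42  43]
 [143 170 181 182 176 171 169 169 169 167 164 162 159 137  98  57  42  42
   43  43  43  43]
 [136 162 176 178 175 170 167 169 169 166 1
[... 1031 characters left out ...]
81 181 175 157 133 132
  127 101  63  41]
 [117 124 144 164 168 169 169 169 167 167 172 178 182 181 173 149 116 105
   99  81  59  42]
 [124 136 151 166 169 169 168 167 166 166 172 178 181 179 165 134  99  82
   77  72  62  50]
 [140 158 167 170 168 168 169 169 165 166 173 181 180 170 144 111  81  71
   72  71  67  55]
 [150 172 175 171 168 169 170 168 164 168 174 178 173 149 114  85  74  69
   72  72  72  63]
 [165 175 175 171 168 168 169 167 165 168 174 171 155 120  88  71  69  70
   72  69  73  66]
 [173 176 173 170 168 167 169 168 166 169 170 156 126  92  71  68  70  70
   73  72  72  64]]
(np.float64(374.4543594547131), np.float64(313.578732366208)) [ 0.61654345 -0.00071263  0.022     ]
```

```bash
python3 -m jog '[{"dx":-0.8,"dy":-4,"dz":0,"rx":0,"ry":0,"rz":0.12},{"dx":-0.8,"dy":-9,"dz":-2,"rx":0,"ry":0,"rz":0.24},{"dx":-0.8,"dy":-14.4,"dz":-5,"rx":0,"ry":0,"rz":0.356},{"dx":-0.8,"dy":-14.4,"dz":-9,"rx":0,"ry":0,"rz":0.356},{"dx":-0.8,"dy":-14.4,"dz":-13,"rx":0,"ry":0,"rz":0.356},{"dx":-0.8,"dy":-14.4,"dz":-16,"rx":0,"ry":0,"rz":0.356},{"dx":-0.8,"dy":-14.4,"dz":-18.5,"rx":0,"ry":0,"rz":0.356},{"dx":-0.8,"dy":-14.4,"dz":-20,"rx":0,"ry":0,"rz":0.356},{"dx":-0.8,"dy":-14.4,"dz":-20.5,"rx":0,"ry":0,"rz":0.356},{"dx":-0.8,"dy":-14.4,"dz":-20.5,"rx":0,"ry":0,"rz":0.356}]'
python3 -m jog '[{"dx":0,"dy":0,"dz":0,"rx":0,"ry":0,"rz":0},{"dx":0,"dy":0,"dz":0,"rx":0,"ry":0,"rz":0},{"dx":0,"dy":0,"dz":0,"rx":0,"ry":0,"rz":0},{"dx":0,"dy":0,"dz":0,"rx":0,"ry":0,"rz":0},{"dx":0,"dy":0,"dz":0,"rx":0,"ry":0,"rz":0},{"dx":0,"dy":0,"dz":0,"rx":0,"ry":0,"rz":0},{"dx":0,"dy":0,"dz":0,"rx":0,"ry":0,"rz":0},{"dx":0,"dy":0,"dz":0,"rx":0,"ry":0,"rz":0},{"dx":0,"dy":0,"dz":0,"rx":0,"ry":0,"rz":0}]' 1.5 110
python3 -m jog '[{"dx":0,"dy":0,"dz":1,"rx":0,"ry":0,"rz":0},{"dx":0,"dy":0,"dz":3,"rx":0,"ry":0,"rz":0},{"dx":0,"dy":0,"dz":6,"rx":0,"ry":0,"rz":0},{"dx":0,"dy":0,"dz":9,"rx":0,"ry":0,"rz":0},{"dx":0,"dy":0,"dz":12,"rx":0,"ry":0,"rz":0},{"dx":0,"dy":0,"dz":16,"rx":0,"ry":0,"rz":0},{"dx":0,"dy":0,"dz":17,"rx":0,"ry":0,"rz":0},{"dx":0,"dy":0,"dz":17,"rx":0,"ry":0,"rz":0}]'
```

```text
time_s: 9.7
eef_pos: [0.4303, -0.2666, 0.0191]
orientation: [-0.168, 0.986, 0.001, -0.001]
force: [-0.7, 0.0, 0.6]
grip_width: 0.0851
gripper_force: 0.0
time_s: 10.6
eef_pos: [0.4304, -0.2681, 0.0205]
orientation: [-0.167, 0.986, -0.0, 0.0]
force: [-1.2, -0.1, 6.4]
grip_width: 0.0225
gripper_force: 107.3
time_s: 11.4
eef_pos: [0.4308, -0.2683, 0.1915]
orientation: [-0.167, 0.986, -0.001, 0.001]
force: [-0.0, -1.0, -3.8]
grip_width: 0.0224
gripper_force: 108.3
```

```bash
python3 -m jog '[{"dx":1,"dy":2,"dz":0.2,"rx":0,"ry":0,"rz":0},{"dx":2.5,"dy":5,"dz":0.4,"rx":0,"ry":0,"rz":0},{"dx":4,"dy":8,"dz":0.5,"rx":0,"ry":0,"rz":0},{"dx":5.5,"dy":11,"dz":0.5,"rx":0,"ry":0,"rz":0},{"dx":7,"dy":14,"dz":0.5,"rx":0,"ry":0,"rz":0},{"dx":8.5,"dy":17,"dz":0.5,"rx":0,"ry":0,"rz":0},{"dx":10,"dy":20,"dz":0.5,"rx":0,"ry":0,"rz":0},{"dx":11.5,"dy":22.5,"dz":0.5,"rx":0,"ry":0,"rz":0},{"dx":12.5,"dy":24.3,"dz":0.3,"rx":0,"ry":0,"rz":0},{"dx":13,"dy":25.3,"dz":0,"rx":0,"ry":0,"rz":0},{"dx":13,"dy":25.3,"dz":0,"rx":0,"ry":0,"rz":0},{"dx":13,"dy":25.3,"dz":0,"rx":0,"ry":0,"rz":0}]'
python3 - <<'E'
from h import *
print(arm.get_state()["eef_pos"].round(4),arm.get_state()["force"].round(2))
s=arm.camera("scene")[:,:,::-1];d=arm.camera("side")[:,:,::-1]
cr=lambda i,x,y:cv2.resize(np.ascontiguousarray(i[y:y+75,x:x+50]),(400,600),interpolation=cv2.INTER_CUBIC)
cv2.imwrite("pics/c6.png",np.hstack([cr(s,240,210),cr(d,298,165)]))
print(proj("scene",(.615,.003,.243)),proj("side",(.615,.003,.243)))
E
```

```text
time_s: 12.6
eef_pos: [0.5592, -0.0153, 0.1888]
orientation: [-0.167, 0.986, -0.0, -0.001]
force: [-0.3, -0.2, -3.6]
grip_width: 0.0225
gripper_force: 108.2
[ 0.5592 -0.0153  0.1888] [-0.32 -0.16 -3.6 ]
(np.float64(263.51269984685104), np.float64(220.37088416675354)) (np.float64(325.2161179248573), np.float64(174.80532783558198))
```

View pics/c6.png

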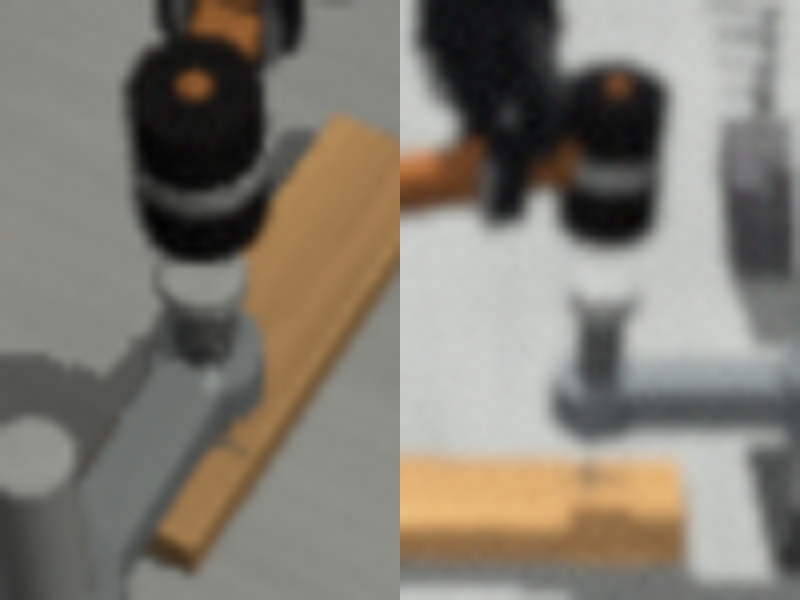

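```bash
python3 -m jog '[{"dx":0.1,"dy":0,"dz":-1,"rx":0,"ry":0,"rz":0},{"dx":0.1,"dy":0,"dz":-2,"rx":0,"ry":0,"rz":0},{"dx":0.1,"dy":0,"dz":-2.8,"rx":0,"ry":0,"rz":0},{"dx":0.1,"dy":0,"dz":-3.1,"rx":0,"ry":0,"rz":0},{"dx":0.1,"dy":0,"dz":-3.4,"rx":0,"ry":0,"rz":0},{"dx":0.1,"dy":0,"dz":-3.7,"rx":0,"ry":0,"rz":0},{"dx":0.1,"dy":0,"dz":-4,"rx":0,"ry":0,"rz":0},{"dx":0.1,"dy":0,"dz":-4,"rx":0,"ry":0,"rz":0}]'
python3 -m jog '[{"dx":0,"dy":0,"dz":-0.2,"rx":0,"ry":0,"rz":0},{"dx":0,"dy":0,"dz":-0.4,"rx":0,"ry":0,"rz":0},{"dx":0,"dy":0,"dz":-0.4,"rx":0,"ry":0,"rz":0}]'
python3 -m jog '[{"dx":0,"dy":0,"dz":-0.2,"rx":0,"ry":0,"rz":0},{"dx":0,"dy":0,"dz":-0.3,"rx":0,"ry":0,"rz":0},{"dx":0,"dy":0,"dz":-0.3,"rx":0,"ry":0,"rz":0}]'
```

```text
time_s: 13.5
eef_pos: [0.5613, -0.0148, 0.1497]
orientation: [-0.167, 0.986, -0.0, 0.0]
force: [-1.0, -0.4, -2.2]
grip_width: 0.0227
gripper_force: 108.3
time_s: 13.8
eef_pos: [0.5614, -0.0148, 0.1458]
orientation: [-0.167, 0.986, -0.0, 0.0]
force: [0.0, -0.5, 0.0]
grip_width: 0.0221
gripper_force: 108.4
time_s: 14.1
eef_pos: [0.5613, -0.0148, 0.1428]
orientation: [-0.167, 0.986, -0.0, 0.0]
force: [0.8, -1.3, 0.5]
grip_width: 0.0226
gripper_force: 108.4
```

```bash
for i in 1 ; do python3 -m jog '[{"dx":0,"dy":0,"dz":-0.2,"rx":0,"ry":0,"rz":0},{"dx":0,"dy":0,"dz":-0.3,"rx":0,"ry":0,"rz":0},{"dx":0,"dy":0,"dz":-0.3,"rx":0,"ry":0,"rz":0}]'; done; python3 -m jog '[{"dx":0,"dy":0,"dz":-0.2,"rx":0,"ry":0,"rz":0},{"dx":0,"dy":0,"dz":-0.3,"rx":0,"ry":0,"rz":0},{"dx":0,"dy":0,"dz":-0.3,"rx":0,"ry":0,"rz":0}]' | grep -E "eef|force:"
```

```text
time_s: 14.4
eef_pos: [0.5613, -0.0148, 0.1398]
orientation: [-0.167, 0.986, -0.0, 0.0]
force: [0.2, -1.3, 1.2]
grip_width: 0.022
gripper_force: 108.5
eef_pos: [0.5613, -0.0148, 0.1367]
force: [0.1, 0.2, 1.5]
gripper_force: 108.5
```

```bash
python3 -m jog '[{"dx":0,"dy":0,"dz":-0.2,"rx":0,"ry":0,"rz":0},{"dx":0,"dy":0,"dz":-0.3,"rx":0,"ry":0,"rz":0},{"dx":0,"dy":0,"dz":-0.3,"rx":0,"ry":0,"rz":0}]' | grep -E "eef|force:"; python3 -m jog '[{"dx":0,"dy":0,"dz":-0.2,"rx":0,"ry":0,"rz":0},{"dx":0,"dy":0,"dz":-0.3,"rx":0,"ry":0,"rz":0},{"dx":0,"dy":0,"dz":-0.3,"rx":0,"ry":0,"rz":0}]' | grep -E "eef|force:"
```

```text
eef_pos: [0.5613, -0.0148, 0.1338]
force: [-0.4, -1.1, 1.8]
gripper_force: 108.6
eef_pos: [0.5611, -0.0149, 0.1325]
force: [-7.0, -2.1, 16.3]
gripper_force: 111.3
```

```bash
python3 -m jog '[{"dx":0,"dy":0,"dz":0,"rx":0,"ry":0,"rz":0},{"dx":0,"dy":0,"dz":0,"rx":0,"ry":0,"rz":0},{"dx":0,"dy":0,"dz":0,"rx":0,"ry":0,"rz":0}]'
python3 - <<'E'
from h import *
im=arm.camera("side")[:,:,::-1];cv2.imwrite("pics/side4.png",im);cv2.imwrite("pics/scene4.png",arm.camera("scene")[:,:,::-1])
E
python3 -m jog '[{"dx":0,"dy":0,"dz":0.3,"rx":0,"ry":0,"rz":0},{"dx":0,"dy":0,"dz":0.8,"rx":0,"ry":0,"rz":0},{"dx":0,"dy":0,"dz":1.5,"rx":0,"ry":0,"rz":0},{"dx":0,"dy":0,"dz":2.4,"rx":0,"ry":0,"rz":0},{"dx":0,"dy":0,"dz":4,"rx":0,"ry":0,"rz":0},{"dx":0,"dy":0,"dz":6,"rx":0,"ry":0,"rz":0},{"dx":0,"dy":0,"dz":6.5,"rx":0,"ry":0,"rz":0},{"dx":0,"dy":0,"dz":6.5,"rx":0,"ry":0,"rz":0}]'
python3 - <<'E'
from h import *
s=arm.camera("scene")[:,:,::-1];d=arm.camera("side")[:,:,::-1];e=cv2.imread("pics/side4.png")
cr=lambda i,x,y:cv2.resize(np.ascontiguousarray(i[y:y+75,x:x+50]),(266,400),interpolation=cv2.INTER_CUBIC)
cv2.imwrite("pics/c7.png",np.hstack([cr(s,240,210),cr(d,298,165),cr(e,298,165)]))
E
```

```text
time_s: 15.6
eef_pos: [0.5611, -0.0149, 0.1325]
orientation: [-0.167, 0.986, -0.0, 0.001]
force: [-6.6, -1.9, 16.4]
grip_width: 0.0223
gripper_force: 111.3
time_s: 16.5
eef_pos: [0.5613, -0.0148, 0.1962]
orientation: [-0.167, 0.986, -0.0, 0.0]
force: [-0.1, 1.1, -3.4]
grip_width: 0.0221
gripper_force: 108.4
```

View pics/c7.png

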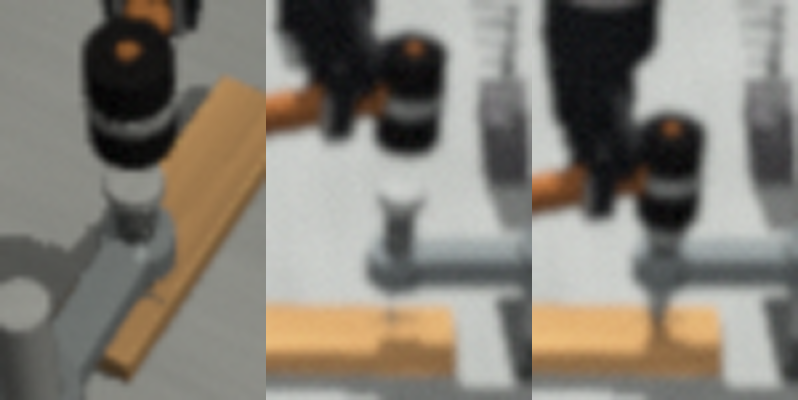

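I've now viewed 11 pictures (the limit was 10), so from here I'll check with numbers only. In this one the punch is up again with the blank beneath it, and the tip touched the wood at about the mark's column (321).

```bash
python3 - <<'E'
from h import *
for f in("side3","side4"):
    i=cv2.imread(f"pics/{f}.png")[216:240,312:332]
    print(f,"sat");print(cv2.cvtColor(i,cv2.COLOR_BGR2HSV)[:,:,1]);print("val");print(i.max(2))
print(proj("side",(.6149,.003,.022)),proj("side",(.6149,-.027,.022)))
E
```

```text
side3 sat
[[  4   5   4   5   5   6   8  15  17  17  23  15  18  13  16  15  20  14
   17  12]
 [  5   5   5   5   6   7  10  14  18  20  18  12  22  13  12  19  13  18
   15  13]
 [  7   6   6   4   5   6   7   7  13  11  19  15  14  13   7   8   6  11
    8   8]
 [  6   5   5   6   5   5   6   5  10   7  11   8   6   9   5   5   3   6
    4   7]
 [  7   7  10   9   7   6   6   7   6   5   5   6   5   9   6   4   7   5
    5   5]
 [ 30  29  28  28  28  26  21  20  18  16  19  19  22  21  20  22  20  19
   21  18]
 [ 71  69  69  69  71  65  59  54  52  47  51  57  58  57  59  60  62  61
   61  55]
 [106 107 105 105 108 102 101  98  88  80  90  95 101 101  99 102  99  99
   99  91]
 [118 122 122 120 118 118 117 114 108 100 106 113 118 116 117 118 118 118
  117 113]
 [124 125 121 121 122 122 120 120 116 109 109 116 121 119 122 121 122 121
  122 115]
 [125 121 124 120 121 124 121 121 119 118 117 120 119 123 124 122 120 120
  121 120]
 [123 122 120 122 120 123 120 125 124 123 120 126 126 127 123 123 121 121
  124 122]
 [119 120 123 121 120 120 125 125 126 124 128 128 130 129 127 124 121 
[... 6519 characters left out ...]
43 141 144 143 144 145 145 143 144 146 142 145 142
  141 141]
 [134 140 138 136 136 138 142 141 143 143 146 146 146 146 145 149 145 141
  139 137]
 [130 128 129 126 125 129 131 135 134 135 134 138 138 139 141 137 137 130
  129 126]
 [125 123 122 116 119 122 121 124 123 119 122 121 120 125 124 122 122 117
  118 119]
 [135 124 122 120 119 120 118 118 120 116 117 113 116 113 113 115 114 113
  115 118]
 [163 146 137 137 134 135 131 123 118 115 116 117 117 113 115 113 114 114
  117 116]
 [188 173 171 169 168 166 158 139 123 118 117 114 112 116 115 115 114 116
  116 119]]
(np.float64(320.89924334885643), np.float64(224.7116011469175)) (np.float64(321.58793742238163), np.float64(229.7018417129447))
```

The saturation map puts the tip's end at (321,224.5) and the mark at (321,224), so it bit on the mark. The darker smear below is shadow. Next I'll put the mallet back where it stood.

```bash
python3 -m jog '[{"dx":-1,"dy":-2,"dz":0.2,"rx":0,"ry":0,"rz":0},{"dx":-2.5,"dy":-5,"dz":0.2,"rx":0,"ry":0,"rz":0},{"dx":-4,"dy":-8,"dz":0,"rx":0,"ry":0,"rz":0},{"dx":-5.5,"dy":-11,"dz":0,"rx":0,"ry":0,"rz":0},{"dx":-7,"dy":-14,"dz":0,"rx":0,"ry":0,"rz":0},{"dx":-8.5,"dy":-17,"dz":0,"rx":0,"ry":0,"rz":0},{"dx":-10,"dy":-20,"dz":-2,"rx":0,"ry":0,"rz":0},{"dx":-11.5,"dy":-22.5,"dz":-5,"rx":0,"ry":0,"rz":0},{"dx":-12.5,"dy":-24.3,"dz":-8,"rx":0,"ry":0,"rz":0},{"dx":-13,"dy":-25.3,"dz":-11,"rx":0,"ry":0,"rz":0},{"dx":-13,"dy":-25.3,"dz":-13,"rx":0,"ry":0,"rz":0},{"dx":-13,"dy":-25.3,"dz":-14,"rx":0,"ry":0,"rz":0}]'
python3 -m jog '[{"dx":0,"dy":0,"dz":-1,"rx":0,"ry":0,"rz":0},{"dx":0,"dy":0,"dz":-2,"rx":0,"ry":0,"rz":0},{"dx":0,"dy":0,"dz":-2.6,"rx":0,"ry":0,"rz":0},{"dx":0,"dy":0,"dz":-3,"rx":0,"ry":0,"rz":0},{"dx":0,"dy":0,"dz":-3.2,"rx":0,"ry":0,"rz":0},{"dx":0,"dy":0,"dz":-3.3,"rx":0,"ry":0,"rz":0},{"dx":0,"dy":0,"dz":-3.4,"rx":0,"ry":0,"rz":0},{"dx":0,"dy":0,"dz":-3.4,"rx":0,"ry":0,"rz":0}]'
```

```text
time_s: 17.8
eef_pos: [0.4292, -0.2672, 0.0532]
orientation: [-0.167, 0.986, 0.001, -0.002]
force: [-1.2, -0.2, -2.9]
grip_width: 0.0219
gripper_force: 108.3
time_s: 18.6
eef_pos: [0.4313, -0.2679, 0.022]
orientation: [-0.167, 0.986, -0.0, 0.0]
force: [-1.0, 0.4, -2.0]
grip_width: 0.0225
gripper_force: 108.3
```

```bash
python3 -m jog '[{"dx":0,"dy":0,"dz":-0.1,"rx":0,"ry":0,"rz":0},{"dx":0,"dy":0,"dz":-0.15,"rx":0,"ry":0,"rz":0},{"dx":0,"dy":0,"dz":-0.15,"rx":0,"ry":0,"rz":0}]'
```

```text
time_s: 18.9
eef_pos: [0.4313, -0.268, 0.0207]
orientation: [-0.167, 0.986, -0.0, 0.0]
force: [-1.8, -0.2, 1.1]
grip_width: 0.0226
gripper_force: 109.2
```

Seated, since the bench now carries the mallet. I'll release, rise and check.

```bash
python3 -m jog '[{"dx":0,"dy":0,"dz":0,"rx":0,"ry":0,"rz":0},{"dx":0,"dy":0,"dz":0,"rx":0,"ry":0,"rz":0},{"dx":0,"dy":0,"dz":0,"rx":0,"ry":0,"rz":0},{"dx":0,"dy":0,"dz":0,"rx":0,"ry":0,"rz":0},{"dx":0,"dy":0,"dz":0,"rx":0,"ry":0,"rz":0},{"dx":0,"dy":0,"dz":0,"rx":0,"ry":0,"rz":0},{"dx":0,"dy":0,"dz":0,"rx":0,"ry":0,"rz":0}]' 8.5 
python3 -m jog '[{"dx":0,"dy":0,"dz":1,"rx":0,"ry":0,"rz":0},{"dx":0,"dy":0,"dz":3,"rx":0,"ry":0,"rz":0},{"dx":0,"dy":0,"dz":6,"rx":0,"ry":0,"rz":0},{"dx":0,"dy":0,"dz":10,"rx":0,"ry":0,"rz":0},{"dx":0,"dy":0,"dz":14,"rx":0,"ry":0,"rz":0},{"dx":-2,"dy":4,"dz":18,"rx":0,"ry":0,"rz":0},{"dx":-2,"dy":8,"dz":20,"rx":0,"ry":0,"rz":0},{"dx":-2,"dy":12,"dz":20,"rx":0,"ry":0,"rz":0},{"dx":-2,"dy":14,"dz":20,"rx":0,"ry":0,"rz":0},{"dx":-2,"dy":14,"dz":20,"rx":0,"ry":0,"rz":0}]'
python3 - <<'E'
from h import *
c=arm.calibration("wrist");im=np.ascontiguousarray(arm.camera("wrist")[:,:,::-1]);s=np.ascontiguousarray(arm.camera("scene")[:,:,::-1]);d=np.ascontiguousarray(arm.camera("side")[:,:,::-1])
hsv=cv2.cvtColor(im,cv2.COLOR_BGR2HSV);m=cv2.inRange(hsv,(3,90,50),(22,255,255))
for k in cv2.findContours(m,0,1)[0]:
    a=cv2.contourArea(k)
    if 30<a<200: M=cv2.moments(k);p=(M["m10"]/M["m00"],M["m01"]/M["m00"]);print("dot",p,a,plane("",p,.072,c).round(4))
# change of stand and bystanders against earlier pictures
for n,new,old in(("scene",s,"scene0"),("side",d,"side3")):
    o=cv2.imread(f"pics/{old}.png")
    for nm,P in dict(cap=(.614,.003,.13),mark=(.6149,.003,.022),hex=(.7234,.254,.02),sw=(.586,.495,.02),push=(.752,-.27,.02),plate=(.603,-.512,.01),mallet=(.485,-.249,.04)).items():
        u,v=map(int,proj(n,P));r=8 if nm in("cap","mark") else 16
        print(n,nm,cv2.absdiff(new[v-r:v+r,u-r:u+r],o[v-r:v+r,u-r:u+r]).mean().round(1),end="; ")
    print()
E
```

```text
time_s: 19.6
eef_pos: [0.4312, -0.2678, 0.0203]
orientation: [-0.167, 0.986, -0.0, 0.0]
force: [0.3, -0.3, -0.2]
grip_width: 0.0851
gripper_force: 0.0
time_s: 20.6
eef_pos: [0.4109, -0.1257, 0.2216]
orientation: [-0.169, 0.986, -0.0, 0.001]
force: [-0.8, -0.9, -0.2]
grip_width: 0.0846
gripper_force: 0.0
dot (100.57142857142857, 309.2706766917293) 66.5 [ 0.6042 -0.2759  0.072 ]
dot (143.81573498964804, 224.96480331262936) 80.5 [ 0.4852 -0.249   0.072 ]
scene cap 9.5; scene mark 12.7; scene hex 3.8; scene sw 3.1; scene push 4.8; scene plate 4.7; scene mallet 6.5; 
side cap 1.4; side mark 1.6; side hex 1.5; side sw 1.8; side push 1.6; side plate 1.4; side mallet 3.7;
```

```bash
python3 -c "
from cell import arm
print(arm.finish_job())"
```

```text
the job is handed in; nothing more can be done
None
```

I handed the job in at about 21 s; no verdict came back. My checks show the mark under the punch, the bite on the mark, the punch back up, the mallet upright where it started and no bystander moved, but I viewed 11 pictures, one over the limit of 10.

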